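Turn and stack the stack-nest totes over the battery cell

ROBOT

A 6-joint arm with a two-finger parallel gripper is mounted at the origin on a cart in front of the work surface, level with it; the furniture and walls round the work are solid. World frame = base frame: x ahead of the robot, y to its left, z up, the work surface at z = 0. Lengths are in m, angles in rad, forces in N, time in s.
With the tool pointing down it reaches from about 0.375 to 0.975 m from the base axis. Payload 3.8 kg.
Tool frame: the origin (TCP) lies at the very end of the fingers, on their centre line; the grasp point (between the pads) lies ctrl.grip_point_offset behind it (ctrl.grip_point_offset is the distance from the TCP to the grasp point, in m); z points along the fingers, y is the line along which they close (so a half turn about z gives the same grasp; the last joint's range is limited). The gripper opens to 85 mm and grips with 20 to 120 N. Pads are 22 mm wide; open, the fingers measure 114 mm over their backs; the gripper's body (76 mm by 85 mm) begins 54 mm behind the grasp point. The pads swing forward as they close: fully open they stand 13 mm farther back than shut.
Start: joints at [-1.146, 0.264, 1.604, -0, 1.274, -0.037], TCP at [0.301, -0.604, 0.231] pointing down, gripper open.
Joint ranges: [-2.63, 2.63], [-0.94, 2.18], [0.31, 2.57], [-1.31, 4.45], [0, 2.66], [-2.55, 2.55]. Speed limits (rad/s): [2.57, 2.57, 3.14, 3.14, 3.14, 3.14].

INTERFACE

Orientations are given as a unit quaternion [x, y, z, w].
In Python, from cell import ctrl gives the robot as it stands.
- The arm moves only by the tool play_rows, never from a script. Its argument "motion" is a list of rows, each a list of 4 numbers: the shift along the tool's x, y, z in cm, then the turn about the tool's z in rad. In form: [[x, y, z, twist], ...]. A call has 1 to 5 rows; each row is the pose to reach, as a shift and turn from the pose commanded when the call began, along the tool's axes at that moment; what a row does not reach only later rows make up. A row lasts 1/10 s, in which the tool goes at most 50 mm and 8.59 degrees, less where a joint would pass 70% of its speed; a pose out of reach is approached as far as the arm can. A call with a gripper value outside its range is refused whole. "claw" is the opening, from -1 (shut) to 1 (fully open), set as the call begins (left out, the last holds). The fingers move at their own pace and stop on an object; "grip_force" is the grip in N (left out, the last holds). Time passes only in rows, so rows that repeat a pose let the fingers close. It gives the time, the measured TCP pose, the force, the opening and the grip force at its end, in the units of the state.
- ctrl.get_state(): the state, without advancing time (a new reading comes with each control period).
- ctrl.snapshot(name): name is "scene" or "top" or "wrist"; returns the picture (420x560x3 uint8, red, green, blue); there is no depth.
- ctrl.camera_params(name): a dict with "fx", "fy", "cx", "cy" (pixels), "xyz" and "attitude" of the camera in the world; the wrist camera has in their place "tool_from_camera" (4x4, takes a point from camera to tool coordinates, whose origin is the TCP and whose axes are the flange's). Camera axes: x right, y up, looking along -z (the intrinsics and any distortion apply to the point x, -y, -z); pixel columns grow to the right and rows downward; lengths in m; the calibration is good to about 2 mm. A picture is of the moment at which its call begins: read the wrist's pose just before it. camera_params takes no time and is no camera call.
- ctrl.finish_job(): hands the job in; it is judged then, once.
The state is a dict: "time": time; "joints": joint angles; "joint_vel": joint speeds; "joint_torque": joint torques, N m; "eef_pos": TCP position; "tcp_rot": TCP orientation; "force": force on the tool from outside, world axes, zero at the start; "wrist_torque": the same for the moment, N m; "width": finger opening in m; "grip_force": force on a finger pad.
Only numpy, scipy, OpenCV 4.12 (cv2) and the standard library are available. Lean on these libraries where they do the work, as an engineer would, in place of code of your own. Each camera call takes 0.05 s, during which the arm holds its last target. There are 200 camera calls.

TASK

Put the loose battery cell into the dark grey tote that stands alone, then separate the two nested totes and stack them on that one, each turned end for end to the tote below it so that it stands level on the columns inside instead of nesting. Leave the single tote about where it stands, and do not disturb the water bottle, the pencil cup or the roll of masking tape.

Things in the scene. Friction and masses are not known exactly. Their poses are not given: they have to be found in the camera images.
- tote_single: Tote standing alone, bottom of the stack to be; three identical dark grey open totes. Origin: centre of underside, +x to its front end, z up. Rim z=64 mm. Upper band z 30-64: outside x +-65, y +-31, side walls vertical, 3 mm thick. Front wall cut down to z=40 for y +-14. Rear lug makes the wall 8 mm thick: x -70..-62, y +-22, z 36-64. Floor 3 mm thick, clear channel y +-10 along x. 0.13 kg.
- tote_under: Lower tote of the nested pair, on the worktop; shape and axes as tote_single. Below z=30 every tote has a narrower foot, x +-58, y +-24, notched in both sides at x -31..-9 and 32..54. Inside the upper band (124 x 56 mm) stand two columns per side wall, x -27..-13 and 36..50, |y| 16-28, tops at z=56. Facing the same way, columns enter the notches: totes nest, 34 mm apart.
- tote_over: Upper tote of the nested pair; shape and axes as tote_single. It faces as tote_under does, origin 34 mm above tote_under's, rim 98 mm above the worktop. Turned half a turn about z to the tote below, a tote's floor stands on that one's columns, origins 56 mm apart, its foot inside the other's rim with 4 mm play all round; three stacked are 176 mm high.
- battery: AA battery cell lying on the worktop, 15 x 50 x 15 mm, long along its own y; origin: centre of its underside as it lies. 23 g.
- bottle: Bystander, loose, leave it where it is. Origin: centre of its underside. Clear water bottle standing upright, 60 mm wide, 214 mm high.
- pencil_cup: Bystander, loose, leave it where it is. Origin: centre of its underside. Cup full of coloured pencils, 78 mm wide, 153 mm high.
- tape_roll: Bystander, loose, leave it where it is. Origin: centre of its underside. Roll of masking tape lying flat, 94 mm wide, 25 mm high.

How it is judged:
At the end, for the whole second after the job is handed in: tote_single upright, within 40 mm of its start, battery at rest inside it; on it the other two, in either order, each 52 to 60 mm above the one below (half-turned, on the columns), centred within 8 mm per axis, parallel within 0.12 rad, upright within 0.08 rad, at rest (height (world z) of tote_single between -0.006 and 0.006 m and angle between tote_single's own z axis and vertical below 0.06 rad and distance of tote_single from where it was at the start of the episode below 0.04 m and x of battery in the frame of tote_single between -0.06 and 0.06 m and y of battery in the frame of tote_single between -0.026 and 0.026 m and z of battery in the frame of tote_single between 0 and 0.05 m and linear speed of battery below 0.02 m/s and ((z of tote_over in the frame of tote_single between 0.052 and 0.06 m and x of tote_over in the frame of tote_single between -0.008 and 0.008 m and y of tote_over in the frame of tote_single between -0.008 and 0.008 m and angle between the x axis of tote_over and the x axis of tote_single, either way round below 0.12 rad and angle between each of tote_over, tote_under's own z axis and vertical below 0.08 rad and linear speed of each of tote_over, tote_under below 0.02 m/s and z of tote_under in the frame of tote_over between 0.052 and 0.06 m and x of tote_under in the frame of tote_over between -0.008 and 0.008 m and y of tote_under in the frame of tote_over between -0.008 and 0.008 m and angle between the x axis of tote_under and the x axis of tote_over, either way round below 0.12 rad) or (z of tote_under in the frame of tote_single between 0.052 and 0.06 m and x of tote_under in the frame of tote_single between -0.008 and 0.008 m and y of tote_under in the frame of tote_single between -0.008 and 0.008 m and angle between the x axis of tote_under and the x axis of tote_single, either way round below 0.12 rad and angle between each of tote_under, tote_over's own z axis and vertical below 0.08 rad and linear speed of each of tote_under, tote_over below 0.02 m/s and z of tote_over in the frame of tote_under between 0.052 and 0.06 m and x of tote_over in the frame of tote_under between -0.008 and 0.008 m and y of tote_over in the frame of tote_under between -0.008 and 0.008 m and angle between the x axis of tote_over and the x axis of tote_under, either way round below 0.12 rad))); the robot touches nothing.
It fails at once if the water bottle is moved more than 30 mm or tipped (distance of bottle from where it was at the start of the episode above 0.03 m or angle between bottle's own z axis and vertical above 0.3 rad).
It fails at once if the pencil cup is moved more than 30 mm or tipped (distance of pencil_cup from where it was at the start of the episode above 0.03 m or angle between pencil_cup's own z axis and vertical above 0.3 rad).
It fails at once if the roll of masking tape is moved more than 30 mm or tipped (distance of tape_roll from where it was at the start of the episode above 0.03 m or angle between tape_roll's own z axis and vertical above 0.3 rad).
It also fails if it takes over 72 s, if anything falls off the work surface, if the arm or the gripper's body presses on something with over 40 N, if the wrist force passes 120 N, or if a joint passes its speed limit or range.

## Working session

There is one attempt and no reset: what is moved stays moved. The work goes in short steps, Python scripts to look and compute and a tool call to move; the robot and the scene stay as the last step left them, time stands still between calls to the robot, and variables do not carry over. Pictures are saved under pics/ and viewed, at most 10 in all, crops included, and the job is handed in when it is done.

Besides the shell and the picture viewer there is one more tool, called after "Emit:" as name(argument=value, ...) on one line, values as JSON. play_rows: Moves the arm, as the interface text tells. Its arguments: {"type":"object","properties":{"motion":{"type":"array"},"claw":{"type":"number"},"grip_force":{"type":"number"}},"required":["motion"]}

```bash
mkdir -p pics; python3 - <<'E'
from cell import ctrl
import cv2
s=ctrl.get_state(); print(s); print(ctrl.grip_point_offset)
ims=[]
for n in("top","scene"):
    im=ctrl.snapshot(n); cv2.imwrite(f"pics/{n}0.png",im[:,:,::-1]); print(n,ctrl.camera_params(n))
print(ctrl.camera_params("wrist"))
E
```

```text
{'time': 0.0, 'joints': array([-1.14588349e+00,  2.64738822e-01,  1.60539641e+00,  1.55142114e-05,
        1.27368303e+00, -3.68808213e-02]), 'joint_vel': array([ 0.00080974, -0.00055577,  0.00014878,  0.00012264,  0.00084902,
        0.00071667]), 'joint_torque': array([ 6.35746183e-04, -5.15116811e+01, -3.67311716e+01, -2.49517552e-04,
        1.29612905e-02, -2.58025989e-05]), 'eef_pos': array([ 0.30046027, -0.60361865,  0.22995957]), 'tcp_rot': array([ 9.73461466e-01,  2.28848282e-01, -2.07274386e-04, -1.09335569e-03]), 'force': array([-0.75998229,  1.00096108, -0.1967849 ]), 'wrist_torque': array([-0.11032642,  0.02282286, -0.01976097]), 'grip_force': 0.0, 'width': 0.08520317582479565}
0.0187
top {'fx': 483.5729700445053, 'fy': 483.5729700445053, 'cx': 273.82779291886715, 'cy': 210.0216382160188, 'xyz': array([ 0.44900122, -0.01812661,  1.34230625]), 'attitude': array([-0.04524392,  0.03529245,  0.71221172, -0.69961554])}
scene {'fx': 448.99813008335616, 'fy': 448.99813008335616, 'cx': 286.00277060367927, 'cy': 212.55815857858488, 'xyz': array([0.24788612, 0.44560331, 0.74450758]), 'attitude': array([-0.1135459 ,  0.32402413,  0.89053197, -0.29844348])}
{'fx': 368.0548464665004, 'fy': 368.0548464665004, 'cx': 276.6961007130937, 'cy': 215.36088162495764, 'tool_from_camera': array([[ 4.80575967e-04,  9.47374699e-01,  3.20126459e-01,
         8.30269332e-02],
       [ 9.99999529e-01, -1.85313787e-04, -9.52792682e-04,
        -7.14329907e-04],
       [-8.43327833e-04,  3.20126766e-01, -9.47374341e-01,
        -1.41794043e-01],
       [ 0.00000000e+00,  0.00000000e+00,  0.00000000e+00,
         1.00000000e+00]])}
```

View pics/top0.png

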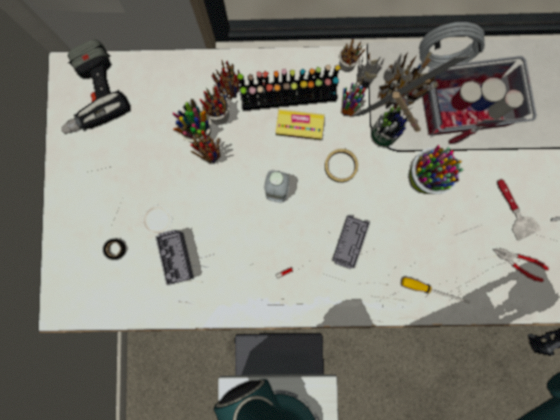

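View pics/scene0.png

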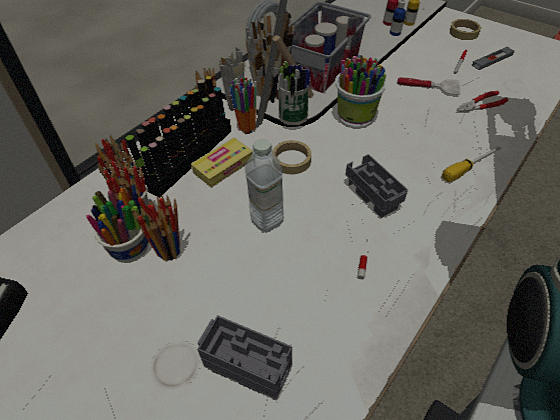

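The top view shows totes at about (175,257) and (351,241), the battery at (284,272), the bottle at (278,184), the tape at (341,165) and the pencil cup at (435,170). The scene view shows the same totes at (246,355) and (377,185). I'll enlarge both to find the nested pair and the facings.

```bash
cat > h.py <<'E'
import numpy as np, cv2
from scipy.spatial.transform import Rotation as R
from cell import ctrl
def cam(n,s=None):
    c=ctrl.camera_params(n)
    K=np.array([[c['fx'],0,c['cx']],[0,c['fy'],c['cy']],[0,0,1.]])
    if n=='wrist':
        T=np.eye(4);T[:3,:3]=R.from_quat(s['tcp_rot']).as_matrix();T[:3,3]=s['eef_pos'];T=T@c['tool_from_camera']
        return K,T[:3,:3],T[:3,3]
    return K,R.from_quat(c['attitude']).as_matrix(),np.array(c['xyz'])
F=np.diag([1,-1,-1.])
def proj(C,P):
    K,Rm,t=C; q=(np.atleast_2d(P)-t)@Rm@F@K.T
    return q[:,:2]/q[:,2:]
def unproj(C,uv,z):
    K,Rm,t=C; uv=np.atleast_2d(uv).astype(float)
    d=np.c_[uv,np.ones(len(uv))]@np.linalg.inv(K).T@F@Rm.T
    return t+d*((z-t[2])/d[:,2])[:,None]
E
python3 - <<'E'
from h import *
t=cv2.imread('pics/top0.png');s=cv2.imread('pics/scene0.png')
f=lambda im,x,y,w,h:cv2.resize(im[y:y+h,x:x+w],(400,300),interpolation=cv2.INTER_CUBIC)
cv2.imwrite('pics/c.png',np.vstack([np.hstack([f(t,125,212,100,75),f(t,300,200,100,75)]),np.hstack([f(s,184,305,120,90),f(s,320,140,120,90)])]))
T=cam('top');S=cam('scene')
print(unproj(T,[[284,272]],.015),unproj(S,[[362,267]],.01))
for z in(.064,.098):print(z,unproj(T,[[175,257],[351,241]],z).round(3))
print(unproj(T,[[341,165],[435,170],[278,184]],.03).round(3))
E
```

```text
[[ 0.43077661 -0.02551525  0.015     ]] [[ 0.42662682 -0.02226939  0.01      ]]
0.064 [[ 0.476  0.262  0.064]
 [ 0.51  -0.203  0.064]]
0.098 [[ 0.475  0.254  0.098]
 [ 0.508 -0.198  0.098]]
[[ 0.721 -0.188  0.03 ]
 [ 0.702 -0.445  0.03 ]
 [ 0.671 -0.014  0.03 ]]
```

View pics/c.png

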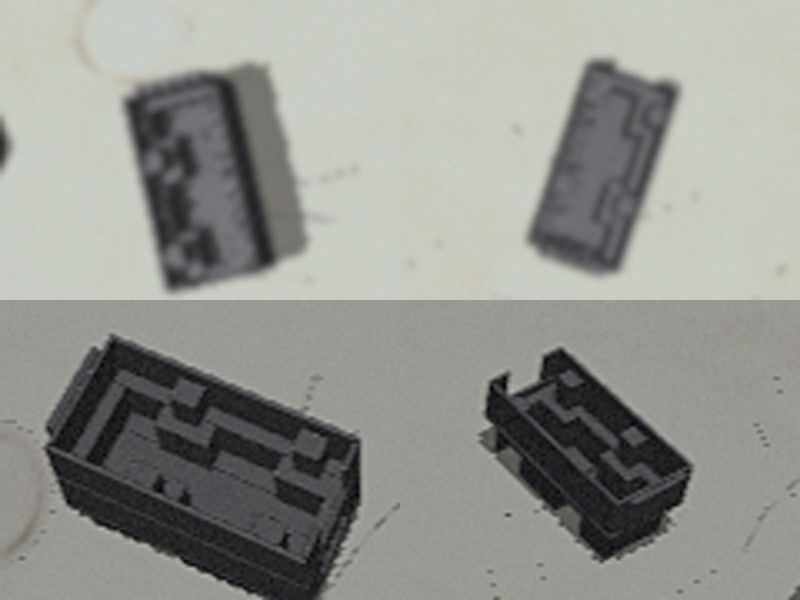

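The left one (175,257) is the nested pair, shown by its tall shadow and two bands. Its lug is at the far end, so its front faces the robot. The right one is the single tote, with its front cut facing away. I'm heading for the battery.

Emit:
play_rows(motion=[[3.1, -3.9, 0, 0], [6.2, -7.8, 0, 0], [9.3, -11.6, 0, 0], [12.5, -15.5, 0, 0], [15.6, -19.4, 0, 0]], claw=1, grip_force=40)

```text
time: 0.6
eef_pos: [0.3538, -0.3592, 0.2307]
tcp_rot: [0.974, 0.229, -0.0, -0.0]
force: [1.1, -0.2, -0.1]
width: 0.0852
grip_force: 0.0
```

Emit:
play_rows(motion=[[3.1, -3.9, 0, -0.14], [6.2, -7.8, 0, -0.28], [9.3, -11.6, 0, -0.42], [12.5, -15.5, 0, -0.56], [15.6, -19.4, 0, -0.7]])

```text
time: 1.1
eef_pos: [0.4068, -0.1165, 0.2311]
tcp_rot: [0.835, 0.551, 0.0, 0.0]
force: [0.6, -0.7, 0.5]
width: 0.0854
grip_force: 0.0
```

```bash
cat >> h.py <<'E'
def mv(xyz,psi,s=None):
    "shift (cm, tool axes) and twist to TCP xyz and tool-x yaw psi (mod pi: nearest to reach by j6 range)"
    s=s or ctrl.get_state(); M=R.from_quat(s['tcp_rot']).as_matrix()
    d=M.T@(np.array(xyz)-s['eef_pos'])*100
    p=np.arctan2(M[1,0],M[0,0]); tw=-((psi-p+np.pi)%(2*np.pi)-np.pi)
    print('t',round(s['time'],2),'tcp',s['eef_pos'].round(4),'psi',p.round(3),'j6',s['joints'][5].round(2),'F',s['force'].round(1),'w',round(s['width'],4),'-> mv',d.round(2),tw.round(3))
E
python3 -c "
from h import *
mv((.429,-.024,.13),1.96)"
```

```text
t 1.1 tcp [ 0.4068 -0.1165  0.2311] psi 1.167 j6 0.07 F [ 0.6 -0.7  0.5] w 0.0854 -> mv [ 9.38 -1.6  10.11] -0.793
```

Emit:
play_rows(motion=[[3, -0.5, 3, -0.15], [5.5, -1, 6, -0.3], [8, -1.4, 9, -0.45], [9.4, -1.6, 10.1, -0.6], [9.4, -1.6, 10.1, -0.75]])

```text
time: 1.6
eef_pos: [0.4274, -0.0238, 0.1272]
tcp_rot: [0.573, 0.819, -0.001, -0.003]
force: [0.9, 0.2, 0.2]
width: 0.0857
grip_force: 0.0
```

```bash
python3 - <<'E'
from h import *
s=ctrl.get_state();im=ctrl.snapshot('wrist');cv2.imwrite('pics/w1.png',im[:,:,::-1])
C=cam('wrist',s)
hsv=cv2.cvtColor(im,cv2.COLOR_RGB2HSV)
m=((hsv[...,1]>120)&(hsv[...,2]>60)&((hsv[...,0]<10)|(hsv[...,0]>170))).astype(np.uint8)
n,l,st,c=cv2.connectedComponentsWithStats(m)
for i in range(1,n):
    if st[i,4]>100: print(st[i],c[i],unproj(C,c[i],.0075))
mv((.429,-.024,.13),1.96,s)
E
```

```text
[269 199  20  42 670] [279.01791045 219.5358209 ] [[ 0.43195141 -0.03104111  0.0075    ]]
t 1.6 tcp [ 0.4274 -0.0238  0.1272] psi 1.921 j6 -0.46 F [0.9 0.2 0.2] w 0.0857 -> mv [-0.07  0.14 -0.28] -0.039
```

View pics/w1.png

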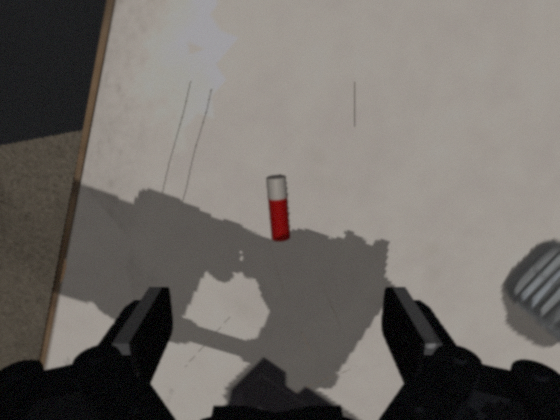

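The battery runs from (276,176) to (281,240), with its red part lower.

```bash
python3 - <<'E'
from h import *
s=ctrl.get_state();C=cam('wrist',s)
a,b=unproj(C,[[276,176],[281,240]],.009)
d=a-b;c=(a+b)/2;print(np.linalg.norm(d),c,np.arctan2(d[1],d[0]))
mv((c[0],c[1],.002),np.arctan2(d[1],d[0]),s)
E
```

```text
0.05007765740133915 [ 0.42966711 -0.0240444   0.009     ] 2.0021741240909336
t 1.65 tcp [ 0.4282 -0.0246  0.1283] psi 1.926 j6 -0.47 F [ 0.6  0.6 -0.2] w 0.0856 -> mv [-0.02  0.2  12.63] -0.076
```

Emit:
play_rows(motion=[[0, 0.1, 4, -0.08], [0, 0.2, 8, -0.08], [0, 0.2, 11, -0.08], [0, 0.2, 12.4, -0.08], [0, 0.2, 12.4, -0.08]])

```text
time: 2.15
eef_pos: [0.429, -0.0251, 0.004]
tcp_rot: [0.545, 0.838, -0.001, -0.003]
force: [0.2, -0.5, 0.1]
width: 0.0853
grip_force: 0.0
```

Emit:
play_rows(motion=[[0, 0, 0, 0], [0, 0, 0, 0], [0, 0, 0, 0], [0, 0, 0, 0], [0, 0, 0, 0]], claw=-1, grip_force=40)

```text
time: 2.65
eef_pos: [0.4323, -0.0252, 0.0071]
tcp_rot: [0.544, 0.839, 0.0, 0.001]
force: [-3.0, 0.9, 16.1]
width: 0.0129
grip_force: 42.9
```

Emit:
play_rows(motion=[[0, 0, -2, 0], [0, 0, -5, 0], [0, 0, -9, 0], [0, 0, -13, 0], [0, 0, -16, 0]])

```text
time: 3.15
eef_pos: [0.4324, -0.0252, 0.1691]
tcp_rot: [0.544, 0.839, 0.001, 0.001]
force: [0.3, -0.5, -0.6]
width: 0.0129
grip_force: 39.9
```

```bash
python3 - <<'E'
from h import *
mv((.46,-.15,.19),2.82)
E
```

```text
t 3.15 tcp [ 0.4324 -0.0252  0.1691] psi 1.992 j6 -0.54 F [ 0.3 -0.5 -0.6] w 0.0129 -> mv [-12.52  -2.57  -2.07] -0.828
```

```bash
python3 - <<'E'
from h import *
mv((.51,-.20,.20),2.82)
E
```

```text
t 3.15 tcp [ 0.4324 -0.0252  0.1691] psi 1.992 j6 -0.54 F [ 0.3 -0.5 -0.6] w 0.0129 -> mv [-19.13  -0.05  -3.06] -0.828
```

Emit:
play_rows(motion=[[-2, 0, -1, -0.1], [-6, 0, -2, -0.25], [-10, 0, -3, -0.4], [-14, 0, -3.1, -0.55], [-17.5, 0, -3.1, -0.7]])

```text
time: 3.65
eef_pos: [0.5041, -0.1868, 0.1983]
tcp_rot: [0.221, 0.975, -0.0, 0.001]
force: [0.7, 0.5, 0.1]
width: 0.0128
grip_force: 39.9
```

Emit:
play_rows(motion=[[-1, 1.2, 0, -0.13], [-1, 1.2, 0, -0.13], [-1, 1.2, 0, -0.13]])

```text
time: 3.95
eef_pos: [0.5168, -0.1781, 0.1969]
tcp_rot: [0.161, 0.987, 0.0, -0.001]
force: [-0.5, 0.6, -0.3]
width: 0.0127
grip_force: 39.9
```

```bash
python3 - <<'E'
from h import *
s=ctrl.get_state();im=ctrl.snapshot('wrist');cv2.imwrite('pics/w2.png',im[:,:,::-1])
mv((.51,-.20,.20),2.82,s)
E
```

```text
t 3.95 tcp [ 0.5168 -0.1781  0.1969] psi 2.818 j6 -1.62 F [-0.5  0.6 -0.3] w 0.0127 -> mv [-0.05 -2.29 -0.31] -0.002
```

View pics/w2.png

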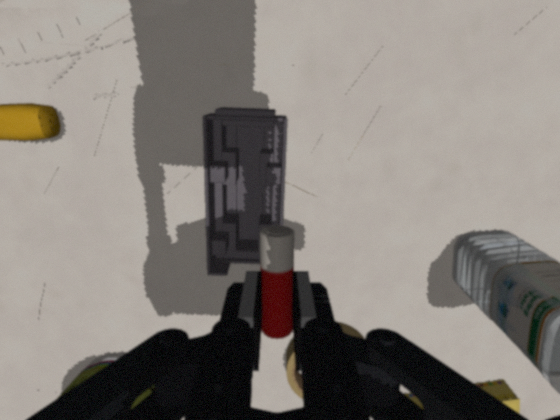

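The tote's rim runs from (205,115) and (287,116) at the rear to (209,273) at the front left. Its right front corner is hidden behind the battery (276,280).

```bash
cat >> h.py <<'E'
CORN=np.array([[-65,31,64],[-65,-31,64],[65,31,64],[65,-31,64]])*1e-3
def tote(C,uv,idx,z0=0.,x0=(0,0,0)):
    "pose x,y,yaw of tote from pixels of rim corners idx; origin height z0"
    from scipy.optimize import least_squares
    P=CORN[idx]; w=unproj(C,uv,z0+.064)
    f=lambda p:((R.from_euler('z',p[2]).apply(P)+[p[0],p[1],z0]-w)[:,:2]).ravel()
    r=least_squares(f,x0); print('tote',r.x.round(4),'res mm',(r.fun*1e3).round(1)); return r.x
E
python3 - <<'E'
from h import *
s=ctrl.get_state();C=cam('wrist',s)
p=tote(C,[[204,115],[287,116],[209,273]],[1,0,3],0,(.51,-.2,-.32))
c,sn=np.cos(p[2]),np.sin(p[2])
g=(p[0]+.0115*c,p[1]+.0115*sn)
mv((*g,.1),p[2]+np.pi,s)
mv((*g,.038),p[2]+np.pi,s)
a=unproj(C,[[277,231],[277,333]],.195);print(a,np.linalg.norm(a[0]-a[1]))
E
```

```text
tote [ 0.5077 -0.1994 -0.3475] res mm [-1.5 -0.5 -0.   1.2  1.5 -0.8]
t 4.0 tcp [ 0.5166 -0.1779  0.1969] psi 2.818 j6 -1.62 F [ 0.4 -1.3 -0.3] w 0.0129 -> mv [-1.   -2.34  9.69] 0.024
t 4.0 tcp [ 0.5166 -0.1779  0.1969] psi 2.818 j6 -1.62 F [ 0.4 -1.3 -0.3] w 0.0129 -> mv [-1.01 -2.34 15.89] 0.024
[[ 0.4915276  -0.16837936  0.195     ]
 [ 0.53935017 -0.18436745  0.195     ]] 0.050424366165493714
```

Emit:
play_rows(motion=[[-0.5, -1.2, 0, 0.02], [-1, -2.3, 1, 0.02], [-1, -2.3, 4, 0.02], [-1, -2.3, 7, 0.02], [-1, -2.3, 10, 0.02]])

```text
time: 4.5
eef_pos: [0.5193, -0.2044, 0.096]
tcp_rot: [0.171, 0.985, -0.0, 0.0]
force: [-0.7, -0.4, -1.0]
width: 0.0131
grip_force: 39.9
```

Emit:
play_rows(motion=[[0, 0, 2, 0], [0, 0, 4, 0], [0, 0, 5.5, 0], [0, 0, 6, 0], [0, 0, 6, 0]])

```text
time: 5.0
eef_pos: [0.5189, -0.2035, 0.0364]
tcp_rot: [0.17, 0.985, 0.0, -0.001]
force: [0.1, -1.1, 0.5]
width: 0.0129
grip_force: 39.9
```

Emit:
play_rows(motion=[[0, 0, 0, 0], [0, 0, 0, 0], [0, 0, 0, 0]], claw=-0.5)

```text
time: 5.3
eef_pos: [0.5206, -0.2038, 0.0385]
tcp_rot: [0.17, 0.985, -0.0, 0.001]
force: [0.4, -0.3, -0.4]
width: 0.0211
grip_force: 0.0
```

Emit:
play_rows(motion=[[0, 0, -2, 0], [0, 0, -5, 0], [0, 0, -9, 0], [0, 0, -13, 0], [0, 0, -16, 0]])

```text
time: 5.8
eef_pos: [0.5207, -0.2038, 0.201]
tcp_rot: [0.17, 0.985, -0.001, 0.002]
force: [0.3, 0.0, 0.1]
width: 0.0214
grip_force: 0.0
```

```bash
python3 - <<'E'
from h import *
im=ctrl.snapshot('wrist');cv2.imwrite('pics/w3.png',im[:,:,::-1])
mv((.475,.255,.25),.21)
E
```

```text
t 5.85 tcp [ 0.5235 -0.205   0.2066] psi 2.8 j6 -1.65 F [ 1.1 -1.3  3. ] w 0.0214 -> mv [19.91 41.72 -4.63] 2.59
```

View pics/w3.png

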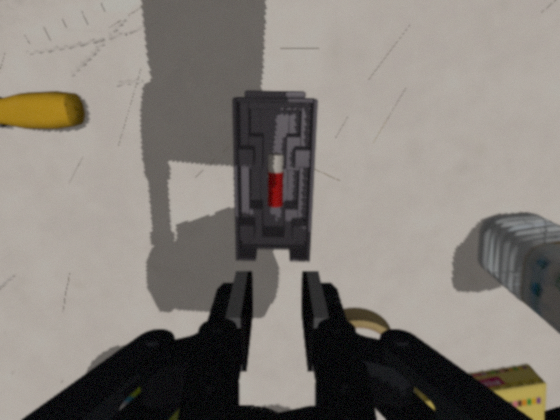

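The battery lies on the floor of the single tote at (276,182). The rim corners are (233,97), (317,98), (238,260) and (310,260).

```bash
python3 - <<'E'
from h import *
s=ctrl.get_state();C=cam('wrist',s)
tote(C,[[233,97],[317,98],[238,260],[310,260]],[1,0,3,2],0,(.51,-.2,-.32))
s['eef_pos']=np.array([.5207,-.2038,.201]);s['tcp_rot']=np.array([.17,.985,0,0])/np.hypot(.17,.985)
tote(cam('wrist',s),[[233,97],[317,98],[238,260],[310,260]],[1,0,3,2],0,(.51,-.2,-.32))
mv((.475,.255,.24),-2.93)
E
```

```text
tote [ 0.5136 -0.2027 -0.3484] res mm [ 1.  -0.6  0.9 -0.1 -1.3  0.2 -0.6  0.6]
tote [ 0.5078 -0.2002 -0.3489] res mm [-0.6 -0.6 -0.3  0.8 -0.1 -1.   1.   0.7]
t 5.85 tcp [ 0.5235 -0.205   0.2066] psi 2.8 j6 -1.65 F [ 1.1 -1.3  3. ] w 0.0214 -> mv [19.92 41.72 -3.63] -0.553
```

Emit:
play_rows(motion=[[2, 4, -2, 0], [4, 8.4, -3.6, 0], [6, 12.6, -3.6, 0], [8, 16.8, -3.6, 0], [10, 21, -3.6, 0]])

```text
time: 6.35
eef_pos: [0.4955, 0.0296, 0.2342]
tcp_rot: [0.17, 0.985, 0.0, 0.001]
force: [0.3, 0.4, 0.2]
width: 0.0213
grip_force: 0.0
```

Emit:
play_rows(motion=[[2, 4.2, 0, -0.11], [4, 8.4, 0, -0.22], [6, 12.6, 0, -0.33], [8, 16.8, 0, -0.44], [10, 20.7, 0, -0.55]], claw=1)

```text
time: 6.85
eef_pos: [0.4705, 0.2587, 0.2339]
tcp_rot: [-0.107, 0.994, 0.0, 0.001]
force: [0.8, 0.4, -0.2]
width: 0.0851
grip_force: 0.0
```

Emit:
play_rows(motion=[[0, 0, 0, 0], [0, 0, 0, 0]])

```text
time: 7.05
eef_pos: [0.4705, 0.2574, 0.2335]
tcp_rot: [-0.105, 0.994, -0.0, 0.0]
force: [-0.2, -0.6, -0.4]
width: 0.0853
grip_force: 0.0
```

```bash
python3 - <<'E'
from h import *
s=ctrl.get_state();im=ctrl.snapshot('wrist');cv2.imwrite('pics/w4.png',im[:,:,::-1])
mv((.475,.255,.24),-2.93,s); mv((.475,.255,.24),-2.93)
np.save('s4.npy',np.r_[s['eef_pos'],s['tcp_rot']])
E
```

```text
t 7.05 tcp [0.4705 0.2574 0.2335] psi -2.931 j6 -1.33 F [-0.2 -0.6 -0.4] w 0.0853 -> mv [-0.39 -0.32 -0.65] -0.001
t 7.1 tcp [0.4707 0.2564 0.2334] psi -2.933 j6 -1.33 F [0.1 0.3 0.2] w 0.0855 -> mv [-0.39 -0.23 -0.66] -0.003
```

View pics/w4.png

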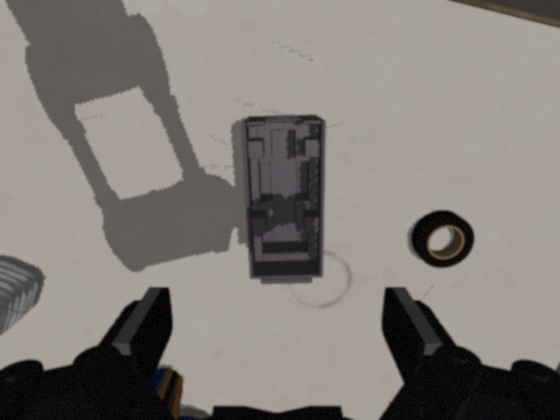

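The pair's rim corners are (245,117) and (324,117) at the front, and (249,278) and (322,278) at the rear, with the lug just below.

```bash
python3 - <<'E'
from h import *
a=np.load('s4.npy');C=cam('wrist',dict(eef_pos=a[:3],tcp_rot=a[3:]))
p=tote(C,[[245,117],[324,117],[249,278],[322,278]],[2,3,0,1],.034,(.47,.25,-2.93))
mv((p[0],p[1],.066),p[2])
E
```

```text
tote [ 0.4708  0.2647 -2.9197] res mm [ 1.5 -1.8 -0.1  2.4 -0.3 -0.5 -1.  -0.2]
t 7.1 tcp [0.4707 0.2564 0.2334] psi -2.933 j6 -1.33 F [0.1 0.3 0.2] w 0.0855 -> mv [-0.18  0.82 16.74] -0.013
```

Emit:
play_rows(motion=[[0, 0.4, 3, -0.01], [-0.1, 0.8, 6, -0.01], [-0.2, 0.8, 9, -0.01], [-0.2, 0.8, 11, -0.01], [-0.2, 0.8, 12, -0.01]])

```text
time: 7.6
eef_pos: [0.4701, 0.2623, 0.111]
tcp_rot: [-0.108, 0.994, -0.001, -0.002]
force: [1.3, -0.2, 0.1]
width: 0.0851
grip_force: 0.0
```

Emit:
play_rows(motion=[[0, 0, 1.5, 0], [0, 0, 3, 0], [0, 0, 4, 0], [0, 0, 4.7, 0], [0, 0, 4.7, 0]])

```text
time: 8.1
eef_pos: [0.4705, 0.2644, 0.0652]
tcp_rot: [-0.109, 0.994, -0.0, -0.001]
force: [-0.7, -0.8, -0.3]
width: 0.0854
grip_force: 0.0
```

Emit:
play_rows(motion=[[0, 0, 0, 0], [0, 0, 0, 0], [0, 0, 0, 0], [0, 0, 0, 0], [0, 0, 0, 0]], claw=-1, grip_force=40)

```text
time: 8.6
eef_pos: [0.472, 0.2653, 0.0673]
tcp_rot: [-0.109, 0.994, 0.0, 0.001]
force: [0.8, 0.2, 4.2]
width: 0.0613
grip_force: 44.3
```

Emit:
play_rows(motion=[[0, 0, -0.5, 0], [0, 0, -1, 0], [0, 0, -1.5, 0], [0, 0, -2, 0], [0, 0, -2.5, 0]])

```text
time: 9.1
eef_pos: [0.4711, 0.2647, 0.0916]
tcp_rot: [-0.109, 0.994, -0.0, -0.0]
force: [-0.3, 0.5, -1.3]
width: 0.0614
grip_force: 43.7
```

```bash
python3 - <<'E'
from h import *
s=ctrl.get_state();np.save('g1.npy',np.r_[s['eef_pos'],s['tcp_rot']])
im=ctrl.snapshot('scene');cv2.imwrite('pics/s5.png',cv2.resize(im[200:420,100:400,::-1],(600,440)))
mv((.475,.255,.24),-2.93)
E
```

```text
t 9.15 tcp [0.4717 0.265  0.0926] psi -2.923 j6 -1.32 F [-0.2  0.2 -1.7] w 0.0613 -> mv [ -0.12  -1.04 -14.74] 0.007
```

View pics/s5.png

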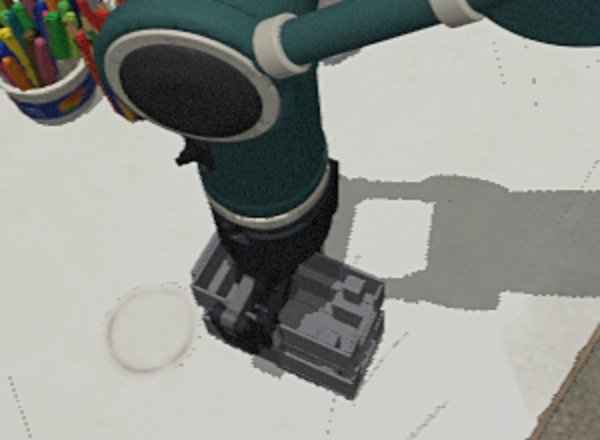

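The upper tote came up alone: the lift force is about 1.4 N, the weight of one tote.

Emit:
play_rows(motion=[[0, 0, -2, 0], [0, 0, -5, 0], [0, 0, -8, 0], [0, 0, -11, 0], [0, 0, -12.5, 0]])

```text
time: 9.65
eef_pos: [0.4726, 0.2654, 0.2196]
tcp_rot: [-0.109, 0.994, 0.001, 0.002]
force: [0.8, 0.4, -1.5]
width: 0.0611
grip_force: 44.2
```

```bash
python3 - <<'E'
from h import *
mv((.5085,-.200,.21),2.794)
E
```

```text
t 9.65 tcp [0.4726 0.2654 0.2196] psi -2.923 j6 -1.32 F [ 0.8  0.4 -1.5] w 0.0611 -> mv [  6.58 -46.21   0.88] 0.566
```

Emit:
play_rows(motion=[[0.3, -2, 0, 0], [0.9, -6, 0, 0.05], [1.5, -10.5, 0, 0.1], [2.2, -15, 0, 0.15], [2.9, -19.5, 0, 0.2]])

```text
time: 10.15
eef_pos: [0.4845, 0.0665, 0.2156]
tcp_rot: [-0.009, 1.0, -0.0, -0.0]
force: [1.4, 0.0, -1.2]
width: 0.0613
grip_force: 44.3
```

```bash
python3 - <<'E'
from h import *
mv((.5085,-.200,.21),2.794)
E
```

```text
t 10.15 tcp [0.4845 0.0665 0.2156] psi -3.124 j6 -1.5 F [ 1.4  0.  -1.2] w 0.0613 -> mv [ -1.94 -26.69   0.56] 0.365
```

Emit:
play_rows(motion=[[-0.3, -4.5, 0, 0.07], [-0.7, -9.5, 0, 0.15], [-1.1, -14.5, 0, 0.22], [-1.5, -20, 0, 0.3], [-1.8, -24.5, 0.3, 0.36]])

```text
time: 10.65
eef_pos: [0.5074, -0.1779, 0.2131]
tcp_rot: [0.171, 0.985, 0.0, 0.0]
force: [1.2, 0.8, -1.7]
width: 0.0613
grip_force: 44.3
```

Emit:
play_rows(motion=[[0, -1, 0.5, 0], [0, -1, 0.5, 0], [0, -1, 0.5, 0]])

```text
time: 10.95
eef_pos: [0.5035, -0.1844, 0.2074]
tcp_rot: [0.17, 0.985, 0.001, -0.001]
force: [0.3, 1.5, -1.0]
width: 0.0614
grip_force: 44.4
```

```bash
python3 - <<'E'
from h import *
mv((.5085,-.200,.10),2.794)
E
```

```text
t 10.95 tcp [ 0.5035 -0.1844  0.2074] psi 2.8 j6 -1.63 F [ 0.3  1.5 -1. ] w 0.0614 -> mv [-1.02 -1.31 10.74] 0.006
```

Emit:
play_rows(motion=[[-0.5, -0.7, 0, 0.01], [-1, -1.3, 2, 0.01], [-1, -1.3, 4, 0.01], [-1, -1.3, 6, 0.01], [-1, -1.3, 7.7, 0.01]])

```text
time: 11.45
eef_pos: [0.5096, -0.1997, 0.1306]
tcp_rot: [0.174, 0.985, 0.0, 0.0]
force: [-0.2, -1.0, -1.0]
width: 0.0615
grip_force: 44.5
```

Emit:
play_rows(motion=[[0, 0, 0, 0], [0, 0, 0, 0]])

```text
time: 11.65
eef_pos: [0.5096, -0.2001, 0.1316]
tcp_rot: [0.174, 0.985, 0.0, -0.0]
force: [0.0, -0.0, -1.4]
width: 0.0614
grip_force: 44.3
```

```bash
python3 - <<'E'
from h import *
mv((.5085,-.200,.0885),2.794)
im=ctrl.snapshot('scene')
mv((.5085,-.200,.0885),2.794)
im2=ctrl.snapshot('top')
f=lambda im,x,y,w,h:cv2.resize(im[y:y+h,x:x+w,::-1],(400,400),interpolation=cv2.INTER_CUBIC)
cv2.imwrite('pics/s6.png',np.hstack([f(im,320,120,120,120),f(im2,295,185,110,110)]))
E
```

```text
t 11.65 tcp [ 0.5096 -0.2001  0.1316] psi 2.792 j6 -1.64 F [ 0.  -0.  -1.4] w 0.0614 -> mv [ 0.11 -0.03  4.31] -0.002
t 11.7 tcp [ 0.5102 -0.2005  0.1324] psi 2.791 j6 -1.64 F [-0.6 -0.7 -0.9] w 0.0616 -> mv [ 0.19 -0.01  4.39] -0.003
```

View pics/s6.png

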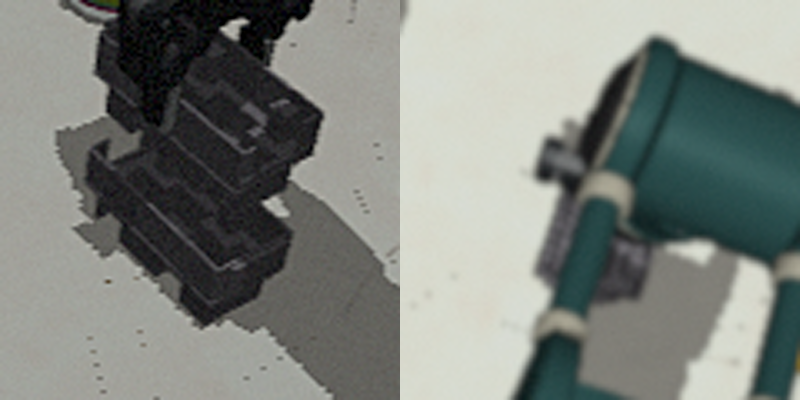

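The left view shows the held tote level and parallel above the single one. I'm lowering it.

Emit:
play_rows(motion=[[0.1, 0, 1, 0], [0.1, 0, 2, 0], [0.1, 0, 2.8, 0], [0.1, 0, 3.2, 0], [0.1, 0, 3.5, 0]])

```text
time: 12.25
eef_pos: [0.5078, -0.2005, 0.0954]
tcp_rot: [0.175, 0.985, 0.0, -0.001]
force: [-0.9, -0.1, -0.6]
width: 0.0614
grip_force: 44.4
```

Emit:
play_rows(motion=[[0, 0, 0.2, 0], [0, 0, 0.4, 0], [0, 0, 0.6, 0], [0, 0, 0.8, 0], [0, 0, 0.8, 0]])

```text
time: 12.75
eef_pos: [0.5088, -0.2007, 0.0893]
tcp_rot: [0.175, 0.985, -0.0, 0.0]
force: [-1.9, 0.6, 3.7]
width: 0.0615
grip_force: 45.0
```

Contact came at TCP height 0.0893 against an expected 0.089, so the tote is seated. Releasing.

Emit:
play_rows(motion=[[0, 0, 0, 0], [0, 0, 0, 0], [0, 0, 0, 0], [0, 0, 0, 0]], claw=1)

```text
time: 13.15
eef_pos: [0.5084, -0.2006, 0.0883]
tcp_rot: [0.175, 0.985, -0.0, 0.0]
force: [0.2, -0.2, -0.6]
width: 0.0852
grip_force: 0.0
```

Emit:
play_rows(motion=[[0, 0, -2, 0], [0, 0, -5, 0], [0, 0, -9, 0], [0, 0, -13, 0], [0, 0, -16, 0]])

```text
time: 13.65
eef_pos: [0.509, -0.2009, 0.2512]
tcp_rot: [0.175, 0.985, -0.0, 0.001]
force: [0.5, -0.1, 0.1]
width: 0.0852
grip_force: 0.0
```

Emit:
play_rows(motion=[[0, 0, 0, 0], [0, 0, 0, 0]])

```text
time: 13.85
eef_pos: [0.5088, -0.2008, 0.2492]
tcp_rot: [0.175, 0.985, -0.0, 0.001]
force: [0.7, 0.2, -0.8]
width: 0.0854
grip_force: 0.0
```

```bash
python3 - <<'E'
from h import *
s=ctrl.get_state();im=ctrl.snapshot('wrist');im2=ctrl.snapshot('scene')
np.save('s7.npy',np.r_[s['eef_pos'],s['tcp_rot']])
cv2.imwrite('pics/w7.png',np.hstack([im[:,140:420,::-1],cv2.resize(im2[120:240,320:440,::-1],(420,420))]))
mv((.471,.265,.23),-2.92,s)
E
```

```text
t 13.85 tcp [ 0.5088 -0.2008  0.2492] psi 2.79 j6 -1.64 F [ 0.7  0.2 -0.8] w 0.0854 -> mv [19.59 42.43  1.87] -0.573
```

View pics/w7.png

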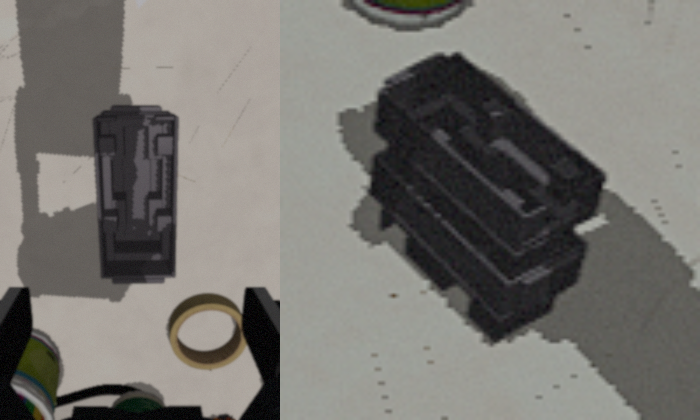

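The wrist crop shows the upper tote seated over the single one with rim corners (94,116), (181,116), (103,277) and (175,277). The scene crop shows it level. My picture budget is used up, so from here I'll fit silhouettes in code, tested first on the earlier pictures.

```bash
cat >> h.py <<'E'
def box(x0,x1,y0,y1,z0,z1): return np.array([[x,y,z] for x in(x0,x1) for y in(y0,y1) for z in(z0,z1)])*1e-3
MODEL=np.r_[box(-65,65,-31,31,30,64)[[0,1,2,3,4,6]],box(65,65,14,31,64,64)[:],box(65,65,-31,-14,64,64),box(-70,-62,-22,22,36,64),box(-58,58,-24,24,0,30)]
def fit(im,C,stack,p0,th=90):
    "stack: list of (z0, flip) totes sharing one pose; im RGB; fits x,y,yaw by hull IoU"
    from scipy.optimize import minimize
    g=cv2.GaussianBlur(im,(3,3),0).max(2); m=(g<th).astype(np.uint8)
    P=np.vstack([MODEL*([-1,-1,1] if f else [1,1,1])+[0,0,z] for z,f in stack])
    def pr(p): return cv2.convexHull(proj(C,R.from_euler('z',p[2]).apply(P)+[p[0],p[1],0]).astype(np.float32))
    roi=np.zeros_like(m);cv2.fillConvexPoly(roi,pr(p0).astype(int),1);roi=cv2.dilate(roi,np.ones((31,31)))
    n,l,st,_=cv2.connectedComponentsWithStats(m*roi); k=1+np.argmax(st[1:,4])
    h=cv2.convexHull(np.argwhere(l==k)[:,::-1].astype(np.float32)+.0)
    def cost(p):
        q=pr(p);a,_=cv2.intersectConvexConvex(h,q);return 1-a/(cv2.contourArea(h)+cv2.contourArea(q)-a)
    r=minimize(cost,p0,method='Nelder-Mead',options=dict(initial_simplex=np.array([p0]*4)+np.r_[[[0,0,0]],np.diag([.01,.01,.08])]))
    print('fit',r.x.round(4),'IoU',round(1-r.fun,3),'box',cv2.boundingRect(h.astype(int)));return r.x
E
python3 - <<'E'
from h import *
rd=lambda n:cv2.imread(n)[:,:,::-1]
a=np.load('s4.npy');C4=cam('wrist',dict(eef_pos=a[:3],tcp_rot=a[3:]))
q=np.array([.17,.985,0,0]);C3=cam('wrist',dict(eef_pos=np.array([.5207,-.2038,.201]),tcp_rot=q/np.linalg.norm(q)))
a=np.load('s7.npy');C7=cam('wrist',dict(eef_pos=a[:3],tcp_rot=a[3:]))
tote(C7,[[234,116],[321,116],[243,277],[315,277]],[2,3,0,1],.056,(.51,-.2,2.8))
w7=np.zeros((420,560,3),np.uint8)+255;w7[:,140:420]=rd('pics/w7.png')[:,:280]
for th in(80,95,110):
    fit(rd('pics/w3.png'),C3,[(0,0)],[.51,-.2,-.35],th)
    fit(rd('pics/w4.png'),C4,[(0,0),(.034,0)],[.47,.26,-2.92],th)
    fit(w7,C7,[(0,1),(.056,0)],[.51,-.2,2.8],th)
E
```

```text
tote [ 0.5085 -0.1985  2.7991] res mm [-0.5  0.3 -1.   0.5  0.5 -1.7  1.   0.9]
fit [ 0.5081 -0.2018 -0.3671] IoU 0.962 box (232, 90, 84, 171)
fit [ 0.4735  0.2642 -2.918 ] IoU 0.936 box (242, 116, 82, 165)
fit [ 0.509  -0.2009  2.7971] IoU 0.954 box (232, 105, 85, 179)
fit [ 0.5078 -0.2021 -0.3577] IoU 0.984 box (231, 89, 86, 173)
fit [ 0.4728  0.264  -2.9054] IoU 0.964 box (239, 115, 86, 168)
fit [ 0.5082 -0.201   2.806 ] IoU 0.983 box (231, 103, 87, 183)
fit [ 0.501 -0.21  -0.373] IoU 0.773 box (218, 77, 99, 201)
fit [ 0.4724  0.2635 -2.8939] IoU 0.822 box (222, 115, 103, 168)
fit [ 0.5014 -0.2101  2.7799] IoU 0.775 box (217, 90, 101, 211)
```

The silhouette fit agrees with the corner fit to about 2 mm. Going to the remaining tote.

Emit:
play_rows(motion=[[2, 4.2, 0, 0], [4, 8.4, 0, 0], [6, 12.7, 0, 0], [8, 17, 0, 0], [10, 21.2, 0, 0]])

```text
time: 14.45
eef_pos: [0.4857, 0.0345, 0.2461]
tcp_rot: [0.175, 0.985, -0.0, -0.002]
force: [0.7, 0.2, 0.5]
width: 0.0852
grip_force: 0.0
```

Emit:
play_rows(motion=[[2, 4.2, 1, -0.11], [4, 8.4, 2, -0.22], [6, 12.7, 3, -0.33], [8, 17, 4, -0.44], [9.7, 21.2, 5, -0.57]])

```text
time: 14.95
eef_pos: [0.4674, 0.2667, 0.1957]
tcp_rot: [-0.112, 0.994, -0.001, -0.002]
force: [0.8, -0.9, -0.1]
width: 0.0853
grip_force: 0.0
```

Emit:
play_rows(motion=[[0, 0, 0, 0], [0, 0, 0, 0]])

```text
time: 15.15
eef_pos: [0.4677, 0.2654, 0.1957]
tcp_rot: [-0.11, 0.994, -0.001, -0.002]
force: [0.9, 0.7, 0.2]
width: 0.0857
grip_force: 0.0
```

```bash
python3 - <<'E'
from h import *
s=ctrl.get_state();im=ctrl.snapshot('wrist')
for th in(85,95):p=fit(im,cam('wrist',s),[(0,0)],[.471,.265,-2.92],th)
mv((p[0],p[1],.032),p[2],s)
E
```

```text
fit [ 0.4736  0.2641 -2.8981] IoU 0.952 box (231, 121, 83, 165)
fit [ 0.4734  0.264  -2.9088] IoU 0.969 box (229, 121, 86, 166)
t 15.15 tcp [0.4677 0.2654 0.1957] psi -2.921 j6 -1.32 F [0.9 0.7 0.2] w 0.0857 -> mv [-0.6  -0.24 16.37] -0.013
```

Emit:
play_rows(motion=[[-0.2, -0.1, 3, -0.01], [-0.5, -0.2, 6, -0.01], [-0.5, -0.2, 9, -0.01], [-0.5, -0.2, 12, -0.01], [-0.5, -0.2, 13, -0.01]])

```text
time: 15.7
eef_pos: [0.4724, 0.2613, 0.0649]
tcp_rot: [-0.112, 0.994, -0.001, -0.003]
force: [-0.9, -0.0, -1.3]
width: 0.0852
grip_force: 0.0
```

Emit:
play_rows(motion=[[0, 0, 1.5, 0], [0, 0, 2.5, 0], [0, 0, 3.3, 0], [0, 0, 3.3, 0], [0, 0, 3.3, 0]])

```text
time: 16.2
eef_pos: [0.4752, 0.2647, 0.0359]
tcp_rot: [-0.114, 0.993, 0.0, 0.0]
force: [0.3, -0.5, 0.2]
width: 0.0857
grip_force: 0.0
```

Emit:
play_rows(motion=[[0, 0, 0, 0], [0, 0, 0, 0], [0, 0, 0, 0], [0, 0, 0, 0], [0, 0, 0, 0]], claw=-1, grip_force=40)

```text
time: 16.7
eef_pos: [0.4755, 0.2651, 0.0364]
tcp_rot: [-0.114, 0.993, 0.0, 0.001]
force: [-0.3, 0.5, 6.0]
width: 0.0615
grip_force: 45.3
```

Emit:
play_rows(motion=[[0, 0, -2, 0], [0, 0, -5, 0], [0, 0, -9, 0], [0, 0, -13, 0], [0, 0, -17, 0]])

```text
time: 17.2
eef_pos: [0.4738, 0.2639, 0.2058]
tcp_rot: [-0.114, 0.993, -0.0, -0.001]
force: [0.3, -0.4, -1.4]
width: 0.0613
grip_force: 44.5
```

Emit:
play_rows(motion=[[0, 0, -2, -0.1], [0, 0, -4, -0.22], [0, 0, -6, -0.36], [0, 0, -6.5, -0.5], [0, 0, -6.5, -0.64]])

```text
time: 17.7
eef_pos: [0.475, 0.2645, 0.2713]
tcp_rot: [-0.423, 0.906, -0.0, 0.001]
force: [-0.1, -0.7, -1.7]
width: 0.0616
grip_force: 44.6
```

```bash
python3 - <<'E'
from h import *
mv((.508,-.2005,.27),-.342)
E
```

```text
t 17.7 tcp [0.475  0.2645 0.2713] psi -2.267 j6 -1.98 F [-0.1 -0.7 -1.7] w 0.0616 -> mv [ 33.56 -32.36   0.11] -1.925
```

I twisted the wrong way for joint 6's range, so I'm turning back the long way round, which is positive twist.

Emit:
play_rows(motion=[[0, 0, 0, 0.1], [0, 0, 0, 0.24], [0, 0, 0, 0.39], [0, 0, 0, 0.54], [0, 0, 0, 0.69]])

```text
time: 18.2
eef_pos: [0.4741, 0.2641, 0.2692]
tcp_rot: [-0.086, 0.996, -0.0, -0.001]
force: [0.6, 0.4, -2.0]
width: 0.0611
grip_force: 44.6
```

Emit:
play_rows(motion=[[0, 0, 0, 0.14], [0, 0, 0, 0.28], [0, 0, 0, 0.42], [0, 0, 0, 0.56], [0, 0, 0, 0.7]])

```text
time: 18.7
eef_pos: [0.4741, 0.264, 0.2692]
tcp_rot: [0.261, 0.965, -0.001, -0.001]
force: [0.7, 0.7, -1.1]
width: 0.0613
grip_force: 44.6
```

Emit:
play_rows(motion=[[0, 0, 0, 0.14], [0, 0, 0, 0.28], [0, 0, 0, 0.42], [0, 0, 0, 0.56], [0, 0, 0, 0.7]])

```text
time: 19.2
eef_pos: [0.4741, 0.2641, 0.2693]
tcp_rot: [0.576, 0.818, -0.001, -0.0]
force: [0.1, -0.1, -0.0]
width: 0.0612
grip_force: 44.6
```

Emit:
play_rows(motion=[[0, 0, 0, 0.14], [0, 0, 0, 0.28], [0, 0, 0, 0.42], [0, 0, 0, 0.56], [0, 0, 0, 0.7]])

```text
time: 19.7
eef_pos: [0.4741, 0.264, 0.2692]
tcp_rot: [0.821, 0.571, -0.001, -0.0]
force: [-0.6, -1.0, -1.8]
width: 0.0611
grip_force: 44.6
```

```bash
python3 - <<'E'
from h import *
mv((.505,-.199,.27),-.342)
E
```

```text
t 19.7 tcp [0.4741 0.264  0.2692] psi 1.214 j6 0.82 F [-0.6 -1.  -1.8] w 0.0611 -> mv [-4.231e+01  1.906e+01 -3.000e-02] 1.556
```

Emit:
play_rows(motion=[[-2, 0.9, 0, 0.1], [-6, 2.7, 0, 0.24], [-10, 4.5, 0, 0.38], [-14, 6.3, 0, 0.52], [-18, 8.1, 0, 0.66]])

```text
time: 20.2
eef_pos: [0.4881, 0.066, 0.2694]
tcp_rot: [0.962, 0.274, -0.001, -0.0]
force: [0.4, 0.6, -0.9]
width: 0.0612
grip_force: 44.6
```

```bash
python3 - <<'E'
from h import *
mv((.505,-.199,.27),-.342)
E
```

```text
t 20.2 tcp [0.4881 0.066  0.2694] psi 0.555 j6 1.1 F [ 0.4  0.6 -0.9] w 0.0612 -> mv [-12.53  23.41  -0.05] 0.897
```

Emit:
play_rows(motion=[[-2, 3.8, 0, 0.14], [-4.2, 7.8, 0, 0.28], [-6.3, 11.8, 0, 0.42], [-8.4, 15.8, 0, 0.56], [-10.3, 19.3, 0, 0.7]])

```text
time: 20.7
eef_pos: [0.5034, -0.1527, 0.2695]
tcp_rot: [0.997, -0.073, -0.001, 0.0]
force: [1.0, 1.0, -1.7]
width: 0.0611
grip_force: 44.6
```

```bash
python3 - <<'E'
from h import *
mv((.505,-.199,.21),-.342)
E
```

```text
t 20.7 tcp [ 0.5034 -0.1527  0.2695] psi -0.146 j6 1.38 F [ 1.   1.  -1.7] w 0.0611 -> mv [0.84 4.55 5.95] 0.196
```

Emit:
play_rows(motion=[[0.3, 2, 0, 0.1], [0.6, 3.8, 1, 0.2], [0.8, 4.6, 2.5, 0.2], [0.8, 4.6, 4.5, 0.2], [0.8, 4.6, 6, 0.2]])

```text
time: 21.2
eef_pos: [0.5045, -0.1967, 0.2075]
tcp_rot: [0.986, -0.168, -0.002, -0.001]
force: [-1.1, 0.5, -1.5]
width: 0.0613
grip_force: 44.6
```

Emit:
play_rows(motion=[[0, 0, 0, 0], [0, 0, 0, 0]])

```text
time: 21.4
eef_pos: [0.5053, -0.1965, 0.2095]
tcp_rot: [0.986, -0.168, -0.001, -0.0]
force: [0.1, 0.6, -0.8]
width: 0.0609
grip_force: 44.6
```

```bash
python3 - <<'E'
from h import *
s=ctrl.get_state();mv((.505,-.199,.148),-.342,s)
# check stack below in the scene camera, and held tote, from its silhouette's top front edge in the wrist view
im=ctrl.snapshot('scene');C=cam('scene')
g=(cv2.GaussianBlur(im,(3,3),0).max(2)<75)
for z0,f in((.056,1),(s['eef_pos'][2]-.036,0)):
  for dx in(-.006,-.003,0,.003,.006):
    # end face on robot side (tote_single -x end): band brightness step just outside/inside
    P=np.array([[-.065+dx+e,y,z0+.05] for e in(0,) for y in np.linspace(-.02,.02,5)])
    print(round(z0,3),dx,[round(float(v),0) for v in im.max(2)[tuple(proj(C,R.from_euler('z',-.342).apply(P)+[.508,-.2,0]).round().astype(int).T[::-1])]])
E
```

```text
t 21.4 tcp [ 0.5053 -0.1965  0.2095] psi -0.338 j6 1.49 F [ 0.1  0.6 -0.8] w 0.0609 -> mv [0.06 0.25 6.15] 0.004
0.056 -0.006 [65.0, 31.0, 34.0, 40.0, 45.0]
0.056 -0.003 [32.0, 30.0, 48.0, 55.0, 64.0]
0.056 0 [26.0, 35.0, 40.0, 50.0, 37.0]
0.056 0.003 [38.0, 57.0, 52.0, 35.0, 36.0]
0.056 0.006 [37.0, 49.0, 49.0, 48.0, 47.0]
0.174 -0.006 [107.0, 38.0, 39.0, 34.0, 37.0]
0.174 -0.003 [21.0, 23.0, 38.0, 32.0, 25.0]
0.174 0 [36.0, 36.0, 40.0, 39.0, 39.0]
0.174 0.003 [38.0, 33.0, 27.0, 31.0, 39.0]
0.174 0.006 [48.0, 55.0, 52.0, 50.0, 35.0]
```

Emit:
play_rows(motion=[[0, 0.2, 1, 0], [0, 0.2, 2, 0], [0, 0.2, 3.2, 0], [0, 0.2, 4.2, 0], [0, 0.2, 5, 0]])

```text
time: 21.95
eef_pos: [0.5044, -0.1989, 0.1587]
tcp_rot: [0.986, -0.169, -0.001, -0.0]
force: [0.6, -0.9, -1.3]
width: 0.0609
grip_force: 44.6
```

Emit:
play_rows(motion=[[0, 0, 0.3, 0], [0, 0, 0.5, 0], [0, 0, 0.7, 0], [0, 0, 0.7, 0]])

```text
time: 22.35
eef_pos: [0.5052, -0.1993, 0.1534]
tcp_rot: [0.986, -0.169, 0.0, 0.0]
force: [0.8, 0.4, -1.4]
width: 0.061
grip_force: 44.6
```

Emit:
play_rows(motion=[[0, 0, 0.15, 0], [0, 0, 0.3, 0], [0, 0, 0.45, 0], [0, 0, 0.45, 0]])

```text
time: 22.75
eef_pos: [0.5049, -0.1992, 0.1486]
tcp_rot: [0.986, -0.169, -0.0, -0.0]
force: [-0.2, -0.5, -1.5]
width: 0.0612
grip_force: 44.6
```

```bash
python3 - <<'E'
from h import *
mv((.505,-.199,.148),-.342)
E
```

```text
t 22.75 tcp [ 0.5049 -0.1992  0.1486] psi -0.34 j6 1.49 F [-0.2 -0.5 -1.5] w 0.0612 -> mv [ 0.01 -0.02  0.06] 0.002
```

It's past the rim with no contact. Seating it.

Emit:
play_rows(motion=[[0, 0, 0.1, 0], [0, 0, 0.2, 0], [0, 0, 0.2, 0]])

```text
time: 23.05
eef_pos: [0.5052, -0.1993, 0.1484]
tcp_rot: [0.986, -0.169, 0.0, 0.0]
force: [-2.9, 0.7, 6.9]
width: 0.0613
grip_force: 45.6
```

The contact force appeared at the expected height. Releasing and backing off upward.

Emit:
play_rows(motion=[[0, 0, 0, 0], [0, 0, 0, 0], [0, 0, 0, 0], [0, 0, 0, 0]], claw=1)

```text
time: 23.45
eef_pos: [0.505, -0.1992, 0.1466]
tcp_rot: [0.986, -0.169, -0.0, -0.0]
force: [0.3, 0.4, 1.0]
width: 0.0857
grip_force: 0.0
```

Emit:
play_rows(motion=[[0, 0, -2, 0], [0, 0, -5, 0], [0, 0, -8, 0], [0, 0, -11, 0], [0, 0, -13, 0]])

```text
time: 23.95
eef_pos: [0.5058, -0.1996, 0.2794]
tcp_rot: [0.986, -0.169, 0.001, 0.0]
force: [1.5, 0.4, -0.5]
width: 0.0855
grip_force: 0.0
```

Emit:
play_rows(motion=[[0, 0, 0, 0], [0, 0, 0, 0]])

```text
time: 24.15
eef_pos: [0.505, -0.1992, 0.2764]
tcp_rot: [0.986, -0.169, 0.0, 0.0]
force: [-0.6, 0.5, -0.7]
width: 0.0854
grip_force: 0.0
```

```bash
python3 - <<'E'
from h import *
s=ctrl.get_state();im=ctrl.snapshot('wrist');C=cam('wrist',s)
for th in(85,95):
    fit(im,C,[(0,0),(.056,1),(.112,0)],[.508,-.2,-.345],th)
    fit(im,C,[(.112,0)],[.508,-.2,-.345],th)
im=ctrl.snapshot('scene')
for th in(75,85,95):fit(im,cam('scene'),[(0,0),(.056,1),(.112,0)],[.508,-.2,-.345],th)
mv((.508,-.2,.148),-.342)
E
```

```text
fit [ 0.5092 -0.2006 -0.3166] IoU 0.958 box (231, 101, 94, 198)
fit [ 0.5118 -0.2021 -0.3278] IoU 0.943 box (231, 101, 94, 198)
fit [ 0.5094 -0.2005 -0.3395] IoU 0.979 box (230, 101, 96, 199)
fit [ 0.5117 -0.2017 -0.3272] IoU 0.956 box (230, 101, 96, 199)
fit [ 0.5107 -0.2054 -0.3383] IoU 0.796 box (338, 98, 81, 120)
fit [ 0.5107 -0.2056 -0.3285] IoU 0.785 box (337, 98, 82, 120)
fit [ 0.508  -0.2007 -0.2011] IoU 0.696 box (334, 98, 92, 120)
t 24.25 tcp [ 0.5041 -0.1988  0.2747] psi -0.34 j6 1.49 F [ 0.3  0.6 -0.2] w 0.0852 -> mv [ 4.500e-01 -1.000e-02  1.267e+01] 0.002
```

```bash
python3 -c "
from cell import ctrl
print(ctrl.finish_job())"
```

```text
the job is handed in; nothing more can be done
None
```

I handed the job in at about 24 s: the battery is in the single tote and the other two are stacked on it, each half-turned. Contact heights and a final silhouette fit agree with a level, centred stack, but no verdict came back.

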